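Take the children's pile apart and put the toys back on display

ROBOT

A 7-joint arm with a two-finger parallel gripper is mounted at the origin on the work surface. World frame = base frame: x ahead of the robot, y to its left, z up, the work surface at z = 0. Lengths are in m, angles in degrees, forces in N, time in s.
With the tool pointing down it reaches from about 0.4 to 0.75 m from the base axis. Payload 19.5 kg.
Tool frame: the origin (TCP) lies midway between the tips of the shut fingers; the grasp point (between the pads) lies 19 mm behind it; z points along the fingers, y is the direction in which the jaws open and shut (so a half turn about z gives the same grasp; the last joint's range is limited). The gripper opens to 85 mm and grips with 20 to 120 N. Pads are 22 mm wide; open, the fingers measure 114 mm over their backs; the gripper's body (76 mm by 85 mm) begins 54 mm behind the grasp point. The pads swing forward as they close: fully open they stand 13 mm farther back than shut.
Start: joints at [-2.389, 40.479, -1.581, 85.061, 1.261, 54.483, -4.326], TCP at [0.575, 0, 0.231] pointing down, gripper open.
Joint ranges: [-155.06, 155.06], [-18.47, 123.98], [-90, 86.84], [0, 140.48], [-83.41, 263.41], [0, 116], [-161.91, 161.91]. Speed limits (degrees/s): [108.29, 108.29, 147.25, 147.25, 172.46, 172.46, 172.46].

INTERFACE

Orientations are given as [roll, pitch, yaw] about the fixed x, y, z axes, in that order (R = Rz(yaw) Ry(pitch) Rx(roll)).
In Python, from plant import robot gives the robot as it stands.
- The arm moves only by the tool apply_moves, never from a script. Its argument "plan" is one flat list of numbers, 4 for each row, row after row: the shift along the tool's x, y, z in cm, then the turn about the tool's z in rad. A call has exactly 5 rows; each row is the pose to reach, as a shift and turn from the pose commanded when the call began, along the tool's axes at that moment; what a row does not reach only later rows make up. A row lasts 1/12 s, in which the tool goes at most 41.7 mm and 7.16 degrees, less where a joint would pass 70% of its speed; a pose out of reach is approached as far as the arm can. A call with a gripper value outside its range is refused whole. "hand" is the opening, from 0 (shut) to 1 (fully open), set as the call begins (left out, the last holds). The fingers move at their own pace and stop on an object; "newtons" is the grip in N (left out, the last holds). Time passes only in rows, so rows that repeat a pose let the fingers close, or fill a call up. It gives the time, the measured TCP pose, the force and the opening at its end, in the units of the state.
- robot.sense(): the state, without advancing time (a new reading comes with each control period).
- robot.get_image(name): name is "scene" or "side" or "wrist"; returns a dict with "frame" (480x640x3 uint8, red, green, blue), "range_z" (480x640 float32, m along the optical axis (not along the pixel's ray), 0 where there is no reading), "vfov" (degrees; the focal length in pixels is half the picture's height over the tangent of half this angle, whatever the lens; pixels are square), "cx", "cy" (the principal point, pixels), "origin" and "rotation" of the camera in the world. Camera axes: x right, y up, looking along -z (the intrinsics and any distortion apply to the point x, -y, -z); pixel columns grow to the right and rows downward; lengths in m; the calibration is good to about 2 mm. A picture is of the moment at which its call begins.
- robot.job_done(): hands the job in, once; it reports no verdict.
The state is a dict: "clock": time; "qpos": joint angles; "joint_vel": joint speeds; "joint_efforts": joint torques, N m; "tool_pos": TCP position; "tcp_rot": TCP orientation; "force": force on the tool from outside, world axes, zero at the start; "ft_torque": the same for the moment, N m; "finger_gap": finger opening in m.
Only numpy, scipy, OpenCV 4.12 (cv2) and the standard library are available. Lean on these libraries where they do the work, as an engineer would, in place of code of your own. Each camera call takes 0.05 s, during which the arm holds its last target. There are 200 camera calls.

TASK

A child has piled the demonstration toys on the domino box: take the pile apart and put everything back on display. The tin penguin stands upright in the middle of the round wooden plinth, the drum stands upright in the middle of the square pine block, the brass key lies flat inside the open keepsake box, and the domino box lies centred on the grey felt mat, lengthwise along it. Set each thing down rather than dropping it, and leave the marble cup and the nesting doll where they stand.

Things in the scene. Friction and masses are not known exactly. Their poses are not given: they have to be found in the camera images.
- penguin_mid (a point): Black gloss tin penguin with white belly, round, 87 mm tall, up to 41 mm in diameter (its small flippers make it 46 mm across its own y), about 90 g. The point is on its upright axis half-way up, 43.5 mm above its underside; its z axis is up and it looks along its own -x. At the start it stands on the drum.
- drum_mid (a point): Toy drum: tin shell with wooden hoops and a pale flat head, an upright cylinder 58 mm in diameter and 36 mm high, about 110 g. The point is its centre, 18 mm above its underside; z up. At the start it stands on one end of the domino box, about 42 mm from the box's middle, with the penguin on its head.
- key_mid (a point): Brass key with a heart-shaped bow, flat on the other end of the domino box, about 45 g, 72 mm long along its own y (bow at +y, 31 mm wide), 8 mm thick. The point is on the round 8 mm shaft, half-way along the key, 4 mm above its underside; the shaft is bare from 20 mm on the -y side to 10 mm on the +y side of the point and is gripped across its x. z is up.
- domino_mid (a point): Pine domino box with its sliding lid shut, 58 x 170 x 38 mm (x, y, z), long along its own y, about 400 g; the point is its centre, 19 mm above its underside. It is the bottom of the pile and lies on the counter, gripped across its 58 mm width. It goes centred on the felt mat, long side along the mat's long side, either way round.
- plinth: Place of the penguin: round turned-wood display plinth, 90 mm in diameter, 20 mm high, fixed to the counter. Origin at the centre of its underside, flat top 20 mm above.
- block: Place of the drum: square pine display block, 84 x 84 mm on top (90 mm at its foot), 20 mm high, fixed. Origin at the centre of its underside, flat top 20 mm above.
- keepsake: Place of the key: pine keepsake box lined with red lacquer, fixed, 150 x 150 x 55 mm, walls and floor 7 mm thick (inside 136 x 136 mm). Origin at the centre of its underside. Its 150 mm lid is fixed open, hinged on top of the +x wall and leaning away 30 degrees past upright, its top 190 mm above the counter; most room for a gripper that closes parallel to the lid (along y).
- mat: Place of the domino box: rectangular grey felt mat with a pale stitched border, 90 x 200 x 3 mm (x, y, z), long along its own y, fixed. Origin at the centre of its underside.
- cup_mid (a point): Bystander, loose: cream ceramic cup holding marbles, 62 mm in diameter at the rim, 56 mm high. The point is on its axis 28 mm above its underside. Leave it where it is.
- doll_mid (a point): Bystander, loose: wooden nesting doll, 44 mm in diameter, 78 mm tall. The point is on its axis 39 mm above its underside. Leave it where it is. Other goods on the counter (bell, spinning top, yo-yo, toy car, books, toy train, xylophone) are fixed, at the edges of the work area and lower than 100 mm.
Not all that is in view belongs to the job. What is shaped like the block but green or turquoise is not meant. What is shaped like the plinth but orange is not meant.

How it is judged:
By the outcome, as a careful person would: the job done as asked, in the order asked, and still so for the second after the job is handed in, with the robot touching nothing.
It also fails if it takes over 128 s, if anything falls off the work surface, if the arm or the gripper's body presses on something with over 40 N, if the wrist force passes 120 N, or if a joint passes its speed limit or range.

## Working session

There is one attempt and no reset: what is moved stays moved. The work goes in short steps, Python scripts to look and compute and a tool call to move; the robot and the scene stay as the last step left them, time stands still between calls to the robot, and variables do not carry over. Pictures are saved under pics/ and viewed, about 12 in all and at most 16, crops included, and the job is handed in when it is done.

Besides the shell and the picture viewer there is one more tool, called after "Call:" as name(argument=value, ...) on one line, values as JSON. apply_moves: Moves the arm, as the interface text tells. Its arguments: {"type":"object","properties":{"plan":{"type":"array"},"hand":{"type":"number"},"newtons":{"type":"number"}},"required":["plan"]}

```bash
ls; mkdir -p pics; cat > h.py <<'E'
import numpy as np, cv2
from plant import robot
def grab(n,tag):
    d=robot.get_image(n); np.savez(f'pics/{tag}.npz',**d)
    cv2.imwrite(f'pics/{tag}.png',d['frame'][:,:,::-1]); return d
def load(tag): return dict(np.load(f'pics/{tag}.npz'))
def cloud(d):
    h,w=d['range_z'].shape; f=h/2/np.tan(np.radians(float(d['vfov']))/2)
    v,u=np.mgrid[:h,:w]; z=d['range_z']
    p=np.stack([(u-d['cx'])/f*z,-(v-d['cy'])/f*z,-z],-1)
    return p@np.array(d['rotation']).T+d['origin']
E
python3 - <<'E'
from h import *
print(robot.sense())
for n in('scene','side','wrist'):
    d=grab(n,n+'0'); print(n,{k:v for k,v in d.items() if k not in('frame','range_z')},(d['range_z']>0).mean())
E
```

```text
pics
{'clock': 0.0, 'qpos': array([-2.39060335, 40.51578752, -1.58187469, 85.08302302,  1.25989107,
       54.48197459, -4.32831897]), 'joint_vel': array([-0.03767808,  0.01715627, -0.03714001, -0.01353524, -0.00133848,
        0.08138589, -0.08547288]), 'joint_efforts': array([-3.35119905e-03, -8.83210659e+01,  1.23306759e+00, -2.36173260e+01,
        1.66974653e-02,  6.38553465e-03, -2.14882397e-05]), 'tool_pos': array([5.74744049e-01, 1.19272120e-05, 2.30814525e-01]), 'tcp_rot': array([-1.79936551e+02,  1.82023159e-03,  8.99981581e+01]), 'force': array([ 0.15415775, -0.34362509,  0.43448183]), 'ft_torque': array([-0.02297388, -0.00589021, -0.01114874]), 'finger_gap': 0.08566321474918685}
scene {'vfov': 57.31899807689765, 'cx': 317.77722931415076, 'cy': 245.9537882077134, 'origin': array([0.90274805, 0.43757814, 0.71072025]), 'rotation': array([ 42.50146425,  -0.71068231, 130.08052545])} 0.9961328125
side {'vfov': 43.84834093311491, 'cx': 318.64983259498507, 'cy': 225.97863107478813, 'origin': array([0.17119015, 0.83687272, 0.88321071]), 'rotation': array([  45.81903002,   -0.71007274, -159.2040635 ])} 0.99595703125
wrist {'vfov': 61.85213122286134, 'cx': 313.4703074398825, 'cy': 239.6367167852617, 'origin': array([0.57414093, 0.0699834 , 0.3728924 ]), 'rotation': array([-15.85789783,   0.0739431 ,   0.02443553])} 0.9960319010416666
```

```bash
python3 - <<'E'
s=open('h.py').read()
s=s.replace("np.array(d['rotation']).T","R.from_euler('xyz',d['rotation'],degrees=True).as_matrix().T").replace("import numpy as np, cv2","import numpy as np, cv2\nfrom scipy.spatial.transform import Rotation as R")
open('h.py','w').write(s)
E
python3 - <<'E'
from h import *
# merged top-down maps: colour + height
S=1000;x0,x1,y0,y1=.2,.9,-.5,.5
import itertools
for t in('scene0','side0'):
    d=load(t);p=cloud(d).reshape(-1,3);c=d['frame'].reshape(-1,3)
    print(t,[np.percentile(p[(abs(p[:,2])<.02)][:,2],q) for q in(10,50,90)])
E
```

```text
scene0 [np.float64(-5.1330489080303456e-05), np.float64(0.0017581152952756973), np.float64(0.0047484248558716125)]
side0 [np.float64(-0.0017049889358744519), np.float64(0.0007061136507984234), np.float64(0.0064570483015433805)]
```

View pics/scene0.png

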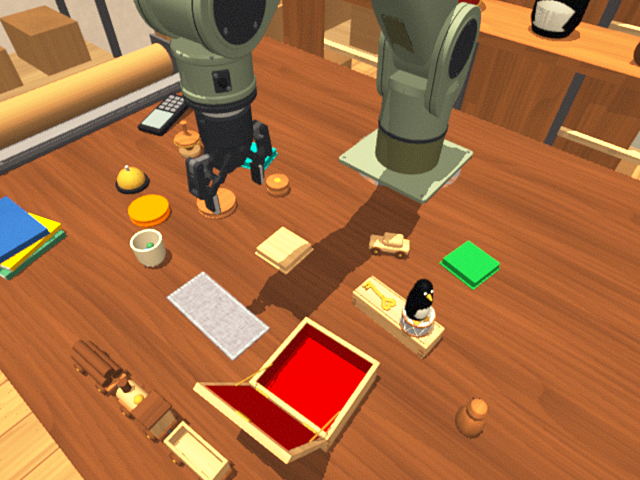

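View pics/side0.png

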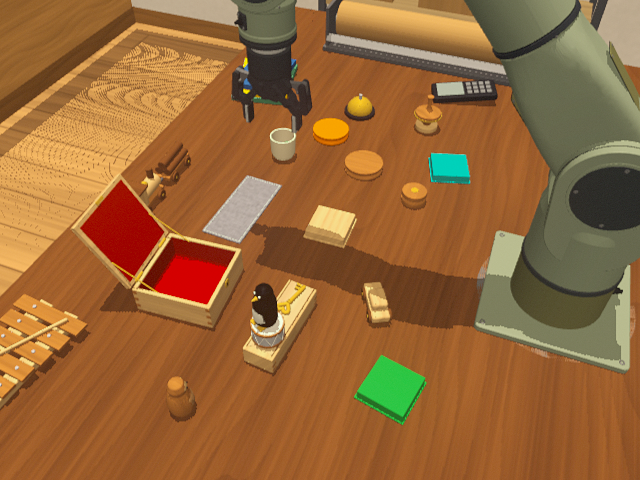

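```bash
python3 - <<'E'
from h import *
im=np.zeros((600,800,3),np.uint8);zb=np.full((600,800),-1.)
for t in('scene0','side0'):
    d=load(t);p=cloud(d).reshape(-1,3);c=d['frame'].reshape(-1,3)[:,::-1]
    # u: y from +.4 to -.4 ; v: x from .8 to .2 
    u=((.45-p[:,1])*1000).astype(int);v=((.8-p[:,0])*1000).astype(int)
    m=(u>=1)&(u<799)&(v>=1)&(v<599)&(p[:,2]<.2)
    o=np.argsort(p[m,2])
    for du in(0,1):
      for dv in(0,1):
        U=u[m][o]+du;V=v[m][o]+dv;Z=p[m,2][o];ok=Z>=zb[V,U]-.004
        im[V[ok],U[ok]]=c[m][o][ok];zb[V[ok],U[ok]]=Z[ok]
cv2.imwrite('pics/top.png',im)
for nm,t,px in [('plinth','scene0',(215,206)),('plinth','side0',(364,163)),('block','scene0',(284,247)),('block','side0',(332,222)),('mat','scene0',(217,313)),('mat','side0',(243,208)),('drumtop','side0',(268,332)),('ksfloor','side0',(190,275)),('doll','side0',(178,382)),('key','side0',(290,298)),('box','side0',(305,310)),('cup','side0',(283,135))]:
    d=load(t);print(nm,t,np.round(cloud(d)[px[1],px[0]],4))
E
```

```text
plinth scene0 [0.6231 0.0073 0.2621]
plinth side0 [ 0.4533 -0.2347  0.019 ]
block scene0 [ 0.4629 -0.015   0.0214]
block side0 [ 0.4548 -0.0188  0.02  ]
mat scene0 [ 0.6596 -0.0072  0.0032]
mat side0 [ 0.6551 -0.0041  0.0048]
drumtop side0 [0.4463 0.3188 0.0734]
ksfloor side0 [0.6633 0.2107 0.0095]
doll side0 [0.535  0.4549 0.0762]
key side0 [0.4493 0.2199 0.0465]
box side0 [0.4194 0.2226 0.029 ]
cup side0 [ 0.6627 -0.2444  0.0365]
```

View pics/top.png

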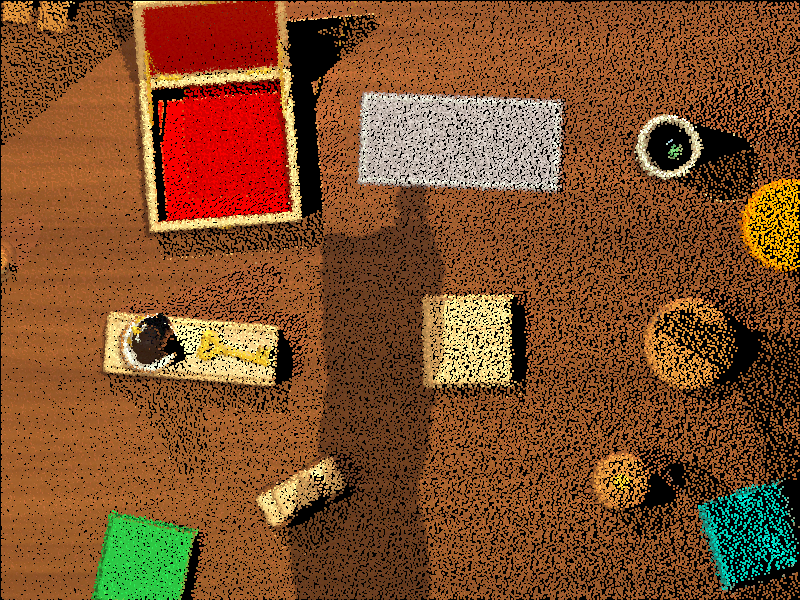

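```bash
python3 - <<'E'
from h import *
ds={t:load(t) for t in('scene0','side0')}
def fit(nm,t,xr,yr,zr,col=None,kind='rect'):
    d=ds[t];p=cloud(d).reshape(-1,3);c=d['frame'].reshape(-1,3).astype(int)
    m=(p[:,0]>xr[0])&(p[:,0]<xr[1])&(p[:,1]>yr[0])&(p[:,1]<yr[1])&(p[:,2]>zr[0])&(p[:,2]<zr[1])
    if col: m&=col(c)
    q=p[m]; P=(q[:,:2]*1000).astype(np.float32)
    r=cv2.minAreaRect(P) if kind=='rect' else cv2.minEnclosingCircle(P)
    print(nm,t,len(q),'z',round(np.median(q[:,2]),4),np.round(r[0],1),np.round(r[1],1),np.round(r[2],1) if kind=='rect' else '')
grey=lambda c:(c.max(1)-c.min(1)<35)&(c.min(1)>90)
for t in ds:
    fit('plinth',t,(.38,.53),(-.31,-.18),(.014,.026),kind='c')
    fit('block',t,(.38,.55),(-.09,.05),(.0165,.026))
    fit('mat',t,(.58,.74),(-.14,.11),(-.01,.015),grey)
    fit('domino',t,(.38,.55),(.14,.38),(.034,.042))
    fit('ksrim',t,(.55,.73),(.12,.34),(.050,.060))
    fit('drumtop',t,(.38,.55),(.25,.38),(.068,.08),lambda c:c.min(1)>110,kind='c')
    fit('penguin',t,(.38,.55),(.25,.38),(.10,.165),kind='c')
    fit('pengtop',t,(.38,.55),(.25,.38),(.14,.165),kind='c')
    fit('key',t,(.38,.55),(.16,.27),(.0425,.054))
    fit('cup',t,(.6,.72),(-.3,-.17),(.05,.06),kind='c')
    fit('doll',t,(.45,.62),(.38,.55),(.03,.09),kind='c')
E
```

```text
plinth scene0 445 z 0.0218 [ 458.  -239.4] 45.6 
block scene0 1200 z 0.0215 [460.6 -19.8] [85.5 86.8] 1.6
mat scene0 4141 z 0.0044 [658.2  -9.4] [200.1  92.7] 87.6
domino scene0 1440 z 0.0396 [452.  258.6] [170.4  59.8] 85.0
ksrim scene0 1866 z 0.0559 [654.  229.7] [158.9 151.1] 4.3
drumtop scene0 201 z 0.0756 [457.6 300.2] 28.8 
penguin scene0 794 z 0.1339 [468.  298.2] 21.3 
pengtop scene0 324 z 0.155 [466.6 300.2] 18.7 
key scene0 265 z 0.0462 [446.4 224.5] [89.5 45.3] 82.2
cup scene0 273 z 0.0562 [ 654.3 -218.1] 32.8 
doll scene0 753 z 0.054 [541.9 455. ] 20.9 
plinth side0 751 z 0.0204 [ 456.3 -238.6] 48.3 
block side0 1136 z 0.0204 [458.8 -17. ] [87.  85.3] 89.7
mat side0 2556 z 0.0032 [657.3 -10.3] [204.3  92.4] 88.0
domino side0 1406 z 0.0383 [450.3 258.9] [172.3  59.6] 85.1
ksrim side0 1408 z 0.0546 [653.4 230.4] [161.6 155.3] 3.4
drumtop side0 279 z 0.0744 [455.4 300.5] 28.3 
penguin side0 785 z 0.1332 [458.1 302.2] 21.4 
pengtop side0 309 z 0.1534 [461.8 302.4] 19.0 
key side0 247 z 0.0453 [442.7 217.5] [72.  42.3] 81.5
cup side0 170 z 0.0543 [ 651.9 -218.6] 34.1 
doll side0 687 z 0.0528 [538.7 456.9] 21.1
```

Call:
apply_moves(plan=[2, -0.8, -0.5, 0, 5, -2, -1.5, 0, 9, -3.5, -2.5, 0, 13, -5, -2.5, 0, 16, -6.2, -2.5, 0], hand=1, newtons=30)

```text
clock: 0.57
tool_pos: [0.5119, 0.1624, 0.2567]
tcp_rot: [180.0, -0.0, 90.0]
force: [0.4, 2.1, -0.8]
finger_gap: 0.0856
```

Call:
apply_moves(plan=[4, -1.5, 0, 0, 8, -3, 0, 0, 11, -4.2, 0, 0, 13, -5, 0, 0, 14, -5.3, 0, 0])

```text
clock: 0.98
tool_pos: [0.4582, 0.3031, 0.2561]
tcp_rot: [-179.9, -0.0, 90.2]
force: [0.2, 0.3, 0.4]
finger_gap: 0.0852
```

```bash
python3 - <<'E'
from h import *
s=robot.sense();print(s['clock'],s['tool_pos'],s['tcp_rot'],s['force'],s['finger_gap'],s['qpos'])
d=grab('wrist','w1');p=cloud(d);c=d['frame'].astype(int)
P=p.reshape(-1,3)
def circ(n,m):
    q=(P[m][:,:2]*1000).astype(np.float32);print(n,m.sum(),np.round(np.median(P[m][:,2]),4),cv2.minEnclosingCircle(q),cv2.minAreaRect(q))
near=(abs(P[:,0]-.46)<.08)&(abs(P[:,1]-.3)<.06)
circ('peng',near&(P[:,2]>.1)&(P[:,2]<.17))
circ('pengtop',near&(P[:,2]>.15)&(P[:,2]<.17))
circ('drum',near&(P[:,2]>.066)&(P[:,2]<.08))
circ('dom',(abs(P[:,0]-.45)<.08)&(abs(P[:,1]-.26)<.13)&(P[:,2]>.034)&(P[:,2]<.041))
E
```

```text
0.9833 [0.45815332 0.30305529 0.25606744] [-1.79937919e+02 -4.27786539e-02  9.02150027e+01] [0.23568781 0.27317985 0.39166298] 0.08520415328667212 [-37.17355541  36.63329447   0.74941142  88.30042877  -0.63213737
  55.09489739 -35.99519807]
peng 3108 0.1476 ((461.9078369140625, 299.8714599609375), 24.28411293029785) ((461.6152038574219, 299.5638427734375), (41.53755569458008, 40.49327850341797), 17.14253807067871)
pengtop 1425 0.1563 ((462.5592956542969, 300.88836669921875), 15.537839889526367) ((462.3423767089844, 300.406982421875), (29.89155387878418, 27.296842575073242), 63.397891998291016)
drum 1410 0.0737 ((457.78662109375, 303.16705322265625), 28.86672592163086) ((455.8823547363281, 309.53228759765625), (57.59270477294922, 43.94013977050781), 16.808284759521484)
dom 5152 0.0375 ((451.95819091796875, 261.6562194824219), 88.67443084716797) ((451.9580993652344, 261.3748474121094), (169.78904724121094, 58.02280807495117), 85.15052032470703)
```

View pics/w1.png

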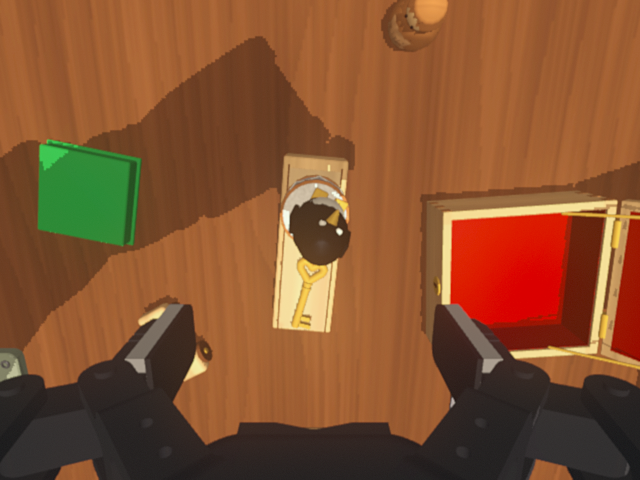

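```bash
python3 - <<'E'
from h import *
a=cv2.imread('pics/w1.png')[165:345,260:380];b=cv2.imread('pics/side0.png')[265:375,225:330];c=cv2.imread('pics/scene0.png')[265:365,350:450]
f=lambda i:cv2.resize(i,(int(i.shape[1]*500/i.shape[0])//1,500),interpolation=cv2.INTER_CUBIC)[:, :]
im=np.hstack([f(a),f(c)])
cv2.imwrite('pics/c1.png',cv2.resize(im,(800,int(im.shape[0]*800/im.shape[1]))))
E
```

```text
(no output)
```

View pics/c1.png

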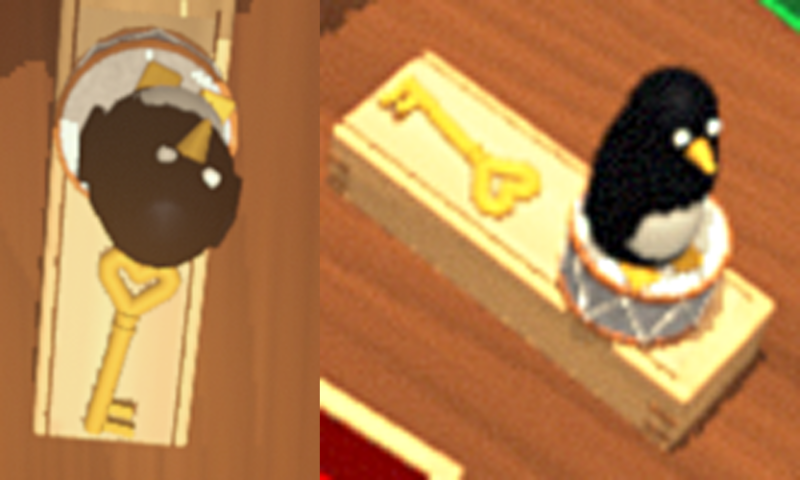

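Call:
apply_moves(plan=[-0.1, 0.1, 1, -0.1, -0.2, 0.3, 2.5, -0.2, -0.3, 0.4, 4, -0.3, -0.3, 0.4, 5.5, -0.35, -0.3, 0.4, 6, -0.35])

```text
clock: 1.45
tool_pos: [0.4642, 0.2952, 0.1945]
tcp_rot: [-179.9, 0.1, 110.1]
force: [-0.4, -0.4, -0.8]
finger_gap: 0.0853
```

Call:
apply_moves(plan=[0, 0, 2, 0, 0, 0, 4.5, 0, 0, 0, 7, 0, 0, 0, 9, 0, 0, 0, 10, 0])

```text
clock: 1.87
tool_pos: [0.4639, 0.2959, 0.0945]
tcp_rot: [-179.9, 0.1, 109.9]
force: [0.3, 0.4, -0.7]
finger_gap: 0.0856
```

Call:
apply_moves(plan=[0, 0, 0, 0, 0, 0, 0, 0, 0, 0, 0, 0, 0, 0, 0, 0, 0, 0, 0, 0], hand=0.3, newtons=25)

```text
clock: 2.28
tool_pos: [0.4643, 0.2971, 0.0975]
tcp_rot: [179.9, -0.0, 110.0]
force: [-2.8, -1.0, 8.9]
finger_gap: 0.0401
```

Call:
apply_moves(plan=[0, 0, -0.3, 0, 0, 0, -0.8, 0, 0, 0, -1.8, 0, 0, 0, -3, 0, 0, 0, -4, 0], hand=0)

```text
clock: 2.7
tool_pos: [0.4642, 0.2971, 0.1379]
tcp_rot: [180.0, -0.0, 110.0]
force: [0.4, 0.4, -0.0]
finger_gap: 0.0403
```

```bash
python3 - <<'E'
from h import *
s=robot.sense();print(s['clock'],s['tool_pos'],s['tcp_rot'],s['force'],s['finger_gap'])
d=grab('side','s2');p=cloud(d);P=p.reshape(-1,3)
for z0,z1 in((.10,.125),(.125,.16),(.16,.21),(.066,.079)):
    m=(abs(P[:,0]-.46)<.05)&(abs(P[:,1]-.3)<.05)&(P[:,2]>z0)&(P[:,2]<z1)
    q=P[m]; print(z0,m.sum(),q.min(0),q.max(0))
cv2.imwrite('pics/s2c.png',cv2.resize(cv2.imread('pics/s2.png')[180:380,190:370],None,fx=3,fy=3,interpolation=2))
E
```

```text
2.7 [0.46418151 0.29712435 0.13791433] [ 1.79953264e+02 -1.60234408e-02  1.10047726e+02] [ 0.39861262  0.43902445 -0.03972957] 0.04025953762908692
0.1 107 [0.44197334 0.29934128 0.1148411 ] [0.48404653 0.32375859 0.12499539]
0.125 451 [0.42901281 0.28875214 0.12501291] [0.4912243  0.31993502 0.15996518]
0.16 1349 [0.41001659 0.27060356 0.16009856] [0.50994225 0.32569427 0.20995871]
0.066 758 [0.42779844 0.27212651 0.06635434] [0.48516163 0.3303947  0.07828319]
```

View pics/s2c.png

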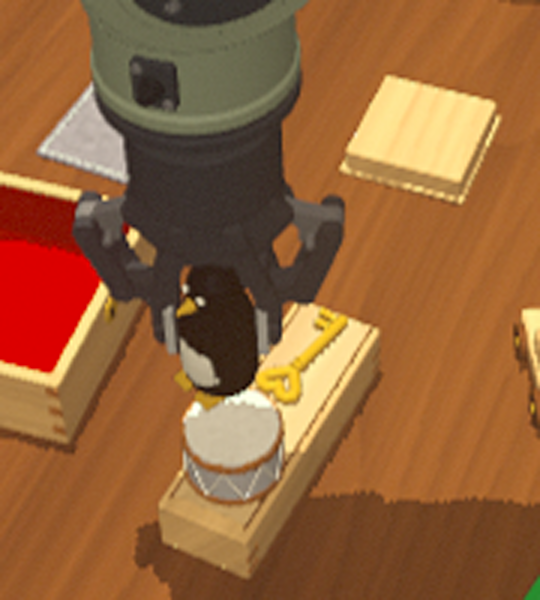

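Call:
apply_moves(plan=[-1, -0.4, -1, 0, -3, -1.1, -2, 0, -6, -2.3, -3, 0, -9, -3.4, -3, 0, -12, -4.5, -3, 0])

```text
clock: 3.17
tool_pos: [0.4626, 0.1669, 0.1671]
tcp_rot: [180.0, 0.0, 110.1]
force: [1.0, -0.2, -1.1]
finger_gap: 0.0396
```

Call:
apply_moves(plan=[-3, -1.1, 0, 0, -6, -2.3, 0, 0, -9, -3.4, 0, 0, -12, -4.5, 0, 0, -15, -5.6, 0, 0])

```text
clock: 3.58
tool_pos: [0.461, 0.0066, 0.1667]
tcp_rot: [-180.0, 0.0, 110.0]
force: [0.7, -0.4, -0.2]
finger_gap: 0.0401
```

Call:
apply_moves(plan=[-3, -1.1, 0, 0, -6, -2.3, 0, 0, -8.5, -3.2, 0, 0, -10.5, -4, 0, 0, -11.5, -4.3, 0, 0])

```text
clock: 4.0
tool_pos: [0.4597, -0.1175, 0.1666]
tcp_rot: [-179.9, 0.1, 109.9]
force: [-0.6, -1.9, -1.2]
finger_gap: 0.0399
```

```bash
python3 - <<'E'
from h import *
s=robot.sense();print(s['clock'],s['tool_pos'],s['tcp_rot'],s['force'],s['finger_gap'],s['qpos'])
for n in ('scene','side','wrist'):
    d=grab(n,n+'3');P=cloud(d).reshape(-1,3);c=d['frame'].reshape(-1,3).astype(int)
    m=(abs(P[:,0]-.457)<.06)&(abs(P[:,1]+.239)<.06)&(P[:,2]>.014)&(P[:,2]<.026)
    q=(P[m][:,:2]*1000).astype(np.float32);print(n,m.sum(),np.round(np.median(P[m][:,2]),4),cv2.minEnclosingCircle(q),q.min(0),q.max(0))
E
```

```text
4.0 [ 0.4596781  -0.11747823  0.1665755 ] [-1.79944629e+02  5.73215886e-02  1.09854896e+02] [-0.57572137 -1.93860063 -1.19145627] 0.039850799292909515 [ 16.95169463  38.27851332 -11.34858866 110.10110059  13.120174
  32.87873487  16.77503593]
scene 803 0.0218 ((456.26068115234375, -240.34884643554688), 46.99271011352539) [ 412.4144  -283.90884] [ 502.95334 -193.52162]
side 751 0.0206 ((452.85992431640625, -240.2856903076172), 49.009578704833984) [ 411.8345  -287.76642] [ 500.72388 -192.11337]
wrist 319 0.0192 ((461.780517578125, -261.1202087402344), 20.882802963256836) [ 455.72894 -281.7542 ] [ 472.9725 -241.1336]
```

```bash
python3 - <<'E'
from h import *
T=np.array([.4597,-.1175])
for n in ('scene3','side3'):
    P=cloud(load(n)).reshape(-1,3)
    for z0,z1 in((.140,.150),(.15,.165)):
        m=(abs(P[:,0]-T[0])<.04)&(abs(P[:,1]-T[1])<.04)&(P[:,2]>z0)&(P[:,2]<z1);q=P[m]
        print(n,z0,m.sum(),q.min(0),q.max(0)); 
        if len(q)>10:
            from scipy.optimize import least_squares
            r=least_squares(lambda a:np.hypot(*(q[:,:2]-a[:2]).T)-a[2],[*T,.019],loss='soft_l1',f_scale=.001);print(r.x)
E
python3 - <<'E'
import cv2
a=cv2.imread('pics/scene3.png');b=cv2.imread('pics/side3.png')
cv2.imwrite('pics/c3.png',__import__('numpy').hstack([cv2.resize(a[100:300,130:330],(400,400)),cv2.resize(b[50:250,270:470],(400,400))]))
E
```

```text
scene3 0.14 47 [ 0.45261426 -0.12920287  0.14369952] [ 0.48015256 -0.09206267  0.14994879]
[ 0.45822561 -0.11595262  0.0200135 ]
scene3 0.15 104 [ 0.44464545 -0.12511368  0.15003627] [ 0.47932944 -0.0929196   0.1649929 ]
[ 0.45842172 -0.11690588  0.01937234]
side3 0.14 58 [ 0.43885958 -0.11493683  0.14193215] [ 0.47957386 -0.09111663  0.14975622]
[ 0.4601454  -0.11837252  0.02062136]
side3 0.15 99 [ 0.43453161 -0.11681634  0.15020636] [ 0.47647322 -0.0958415   0.16490103]
[ 0.45858217 -0.11921965  0.02139632]
```

View pics/c3.png

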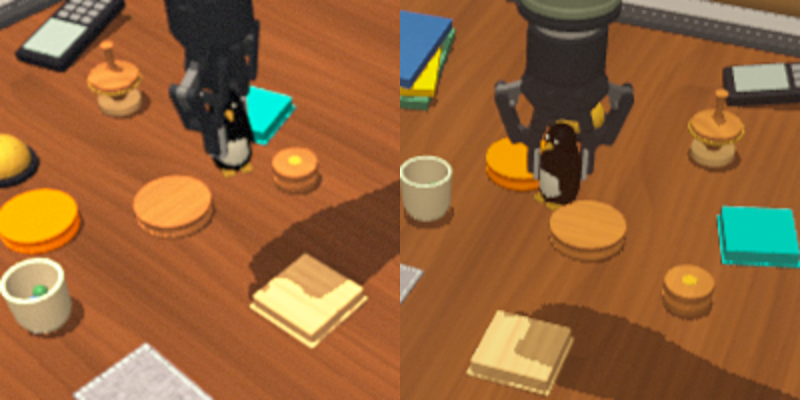

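Call:
apply_moves(plan=[-2, -0.8, 0.5, 0, -5, -1.9, 1.5, 0, -8, -3.1, 3, 0, -10.5, -4, 4, 0, -11.5, -4.4, 5, 0])

```text
clock: 4.57
tool_pos: [0.4585, -0.2394, 0.1156]
tcp_rot: [-180.0, 0.0, 110.0]
force: [1.4, -0.2, -1.0]
finger_gap: 0.0404
```

Call:
apply_moves(plan=[0, 0, 1.5, 0, 0, 0, 3, 0, 0, 0, 4.5, 0, 0, 0, 5.5, 0, 0, 0, 6, 0])

```text
clock: 4.98
tool_pos: [0.4588, -0.2358, 0.0553]
tcp_rot: [-180.0, -0.1, 110.1]
force: [-0.5, -1.0, -0.6]
finger_gap: 0.0399
```

Call:
apply_moves(plan=[0, 0, 0.2, 0, 0, 0, 0.4, 0, 0, 0, 0.6, 0, 0, 0, 0.8, 0, 0, 0, 0.9, 0])

```text
clock: 5.4
tool_pos: [0.4589, -0.2372, 0.0474]
tcp_rot: [180.0, 0.0, 110.1]
force: [0.6, 0.5, -1.7]
finger_gap: 0.0402
```

Call:
apply_moves(plan=[-0.1, -0.1, 0, 0, -0.2, -0.2, 0.1, 0, -0.2, -0.2, 0.2, 0, -0.2, -0.2, 0.3, 0, -0.2, -0.2, 0.3, 0])

```text
clock: 5.82
tool_pos: [0.4576, -0.2397, 0.0441]
tcp_rot: [-180.0, -0.0, 110.1]
force: [-1.3, 0.1, -0.1]
finger_gap: 0.0402
```

```bash
python3 - <<'E'
from h import *
from scipy.optimize import least_squares
s=robot.sense();print(s['clock'],s['tool_pos'],s['force']);T=s['tool_pos'][:2]
for n in ('scene','side'):
    P=cloud(grab(n,n+'4')).reshape(-1,3)
    m=(np.hypot(P[:,0]-T[0],P[:,1]-T[1])<.028)&(P[:,2]>.026)&(P[:,2]<.045);q=P[m]
    r=least_squares(lambda a:np.hypot(*(q[:,:2]-a[:2]).T)-a[2],[*T,.019],loss='soft_l1',f_scale=.001);print(m.sum(),r.x,q.min(0))
    m=(abs(P[:,0]-.457)<.06)&(abs(P[:,1]+.239)<.06)&(P[:,2]>.014)&(P[:,2]<.024)
    print(P[m].min(0),P[m].max(0))
E
```

```text
5.8167 [ 0.45755299 -0.23966697  0.04411756] [-1.31800997  0.13573216 -0.14462809]
94 [ 0.45654098 -0.23832154  0.01889378] [ 0.43627907 -0.24774326  0.02605527]
[ 0.41287927 -0.28653872  0.01443942] [ 0.50227198 -0.19431741  0.02398838]
104 [ 0.45631821 -0.24152122  0.02193804] [ 0.4321554  -0.2382292   0.02624732]
[ 0.41226234 -0.27781107  0.0149622 ] [ 0.50162098 -0.19169779  0.0239088 ]
```

Call:
apply_moves(plan=[0, 0, 0.05, 0, 0, 0, 0.1, 0, 0, 0, 0.15, 0, 0, 0, 0.15, 0, 0, 0, 0.15, 0])

```text
clock: 6.33
tool_pos: [0.4577, -0.2398, 0.0434]
tcp_rot: [180.0, 0.0, 110.1]
force: [-4.2, 1.7, 17.3]
finger_gap: 0.0404
```

Call:
apply_moves(plan=[0, 0, -0.05, 0, 0, 0, -0.05, 0, 0, 0, -0.05, 0, 0, 0, -0.05, 0, 0, 0, -0.05, 0])

```text
clock: 6.75
tool_pos: [0.4577, -0.2398, 0.0435]
tcp_rot: [180.0, 0.0, 110.0]
force: [-1.4, 0.2, 9.3]
finger_gap: 0.0401
```

Call:
apply_moves(plan=[0, 0, 0, 0, 0, 0, 0, 0, 0, 0, 0, 0, 0, 0, 0, 0, 0, 0, 0, 0], hand=1)

```text
clock: 7.17
tool_pos: [0.4576, -0.2397, 0.0432]
tcp_rot: [-180.0, -0.0, 110.1]
force: [1.3, -0.4, -0.2]
finger_gap: 0.0854
```

Call:
apply_moves(plan=[0, 0, -0.5, 0, 0, 0, -2, 0, 0, 0, -5, 0, 0, 0, -8, 0, 0, 0, -11, 0])

```text
clock: 7.58
tool_pos: [0.4573, -0.2395, 0.1549]
tcp_rot: [-180.0, -0.0, 110.1]
force: [-0.1, -0.4, -0.2]
finger_gap: 0.0853
```

Call:
apply_moves(plan=[1, 0.4, -2, 0, 3.5, 1.3, -3, 0.08, 7, 2.6, -3, 0.16, 11, 4.1, -3, 0.24, 15, 5.5, -3, 0.32])

```text
clock: 8.0
tool_pos: [0.4576, -0.0804, 0.1838]
tcp_rot: [180.0, 0.0, 91.4]
force: [2.0, 1.3, -0.2]
finger_gap: 0.0851
```

```bash
python3 - <<'E'
from h import *
from scipy.optimize import least_squares
s=robot.sense();print(s['clock'],s['tool_pos'],s['tcp_rot'],s['force'])
for n in ('scene','side'):
    P=cloud(grab(n,n+'5')).reshape(-1,3)
    for z0,z1 in((.03,.06),(.06,.085),(.095,.12)):
        m=(np.hypot(P[:,0]-.457,P[:,1]+.239)<.04)&(P[:,2]>z0)&(P[:,2]<z1);q=P[m]
        if m.sum()>10:
            r=least_squares(lambda a:np.hypot(*(q[:,:2]-a[:2]).T)-a[2],[.457,-.239,.019],loss='soft_l1',f_scale=.001);print(n,z0,m.sum(),r.x,q[:,2].max())
a=cv2.imread('pics/scene5.png');b=cv2.imread('pics/side5.png')
cv2.imwrite('pics/c5.png',np.hstack([cv2.resize(a[120:270,140:290],(400,400)),cv2.resize(b[80:230,300:450],(400,400))]))
E
```

```text
8.0 [ 0.45758131 -0.08036608  0.18384041] [1.79954864e+02 6.64071826e-04 9.14177061e+01] [ 2.00182309  1.27717921 -0.21275743]
scene 0.03 201 [ 0.45606024 -0.24019377  0.02068003] 0.05973848707530294
scene 0.06 202 [ 0.4553554  -0.24174809  0.01991693] 0.08482776673354975
scene 0.095 108 [ 0.45837305 -0.23721575  0.00933835] 0.10937652585312907
side 0.03 184 [ 0.45462267 -0.24343485  0.02354138] 0.05976156638227881
side 0.06 165 [ 0.45434392 -0.23886304  0.01804093] 0.08481958259302946
side 0.095 23 [ 0.45059965 -0.23776382  0.01465533] 0.10478048005030083
```

View pics/c5.png

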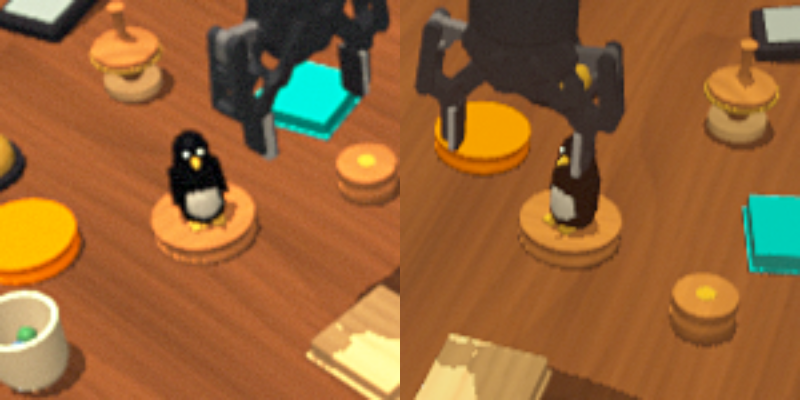

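Call:
apply_moves(plan=[3, 0.1, 0, 0.02, 7, 0.2, 0, 0.05, 11, 0.3, 0, 0.08, 15, 0.4, 0, 0.11, 19, 0.5, 0, 0.11])

```text
clock: 8.52
tool_pos: [0.4568, 0.1102, 0.1837]
tcp_rot: [180.0, -0.0, 85.3]
force: [1.2, -0.7, -0.2]
finger_gap: 0.0852
```

Call:
apply_moves(plan=[4, -0.3, 0, 0, 8, -0.7, 0, 0, 12, -1, 1, 0, 15.5, -1.3, 2, 0, 17.5, -1.5, 2, 0])

```text
clock: 8.93
tool_pos: [0.4547, 0.2879, 0.162]
tcp_rot: [-179.9, -0.0, 85.7]
force: [-0.4, 0.6, -1.5]
finger_gap: 0.0851
```

Call:
apply_moves(plan=[0.5, 0, 0, 0, 0.5, 0, 0, 0, 0.5, 0, 0, 0, 0.5, 0, 0, 0, 0.5, 0, 0, 0])

```text
clock: 9.35
tool_pos: [0.4571, 0.2877, 0.1636]
tcp_rot: [180.0, 0.0, 85.3]
force: [-0.1, -0.1, -0.1]
finger_gap: 0.0853
```

```bash
python3 - <<'E'
from h import *
s=robot.sense();print(s['clock'],s['tool_pos'],s['tcp_rot'],s['force'])
for n in ('side','wrist','scene'):
    P=cloud(grab(n,n+'6')).reshape(-1,3)
    m=(np.hypot(P[:,0]-.457,P[:,1]-.30)<.04)&(P[:,2]>.068)&(P[:,2]<.082);q=P[m]
    print(n,m.sum(),q.min(0),q.max(0),cv2.minEnclosingCircle((q[:,:2]*1000).astype(np.float32)) if len(q) else '')
    m=(abs(P[:,0]-.447)<.04)&(P[:,1]>.17)&(P[:,1]<.262)&(P[:,2]>.042)&(P[:,2]<.05);q=P[m]
    if n=='wrist':
        r=cv2.minAreaRect((q[:,:2]*1000).astype(np.float32));print(m.sum(),r,np.median(q[:,2]))
E
```

```text
9.35 [0.45707414 0.28773751 0.16364014] [1.79984736e+02 7.52024241e-03 8.53272304e+01] [-0.14367591 -0.11245573 -0.13692807]
side 816 [0.42752603 0.27125006 0.06824625] [0.48507619 0.32966225 0.07905423] ((456.732421875, 300.2823181152344), 29.980670928955078)
wrist 7106 [0.4292364  0.27427455 0.06803757] [0.48636859 0.33159356 0.07576936] ((457.942138671875, 302.7130126953125), 29.06052017211914)
1684 ((448.8263244628906, 218.29904174804688), (71.8219985961914, 30.16925621032715), 75.26506805419922) 0.044441324843165875
scene 770 [0.4286664  0.27199995 0.0682111 ] [0.48639361 0.3290001  0.07868255] ((456.8522644042969, 300.2685546875), 29.906665802001953)
```

View pics/wrist6.png

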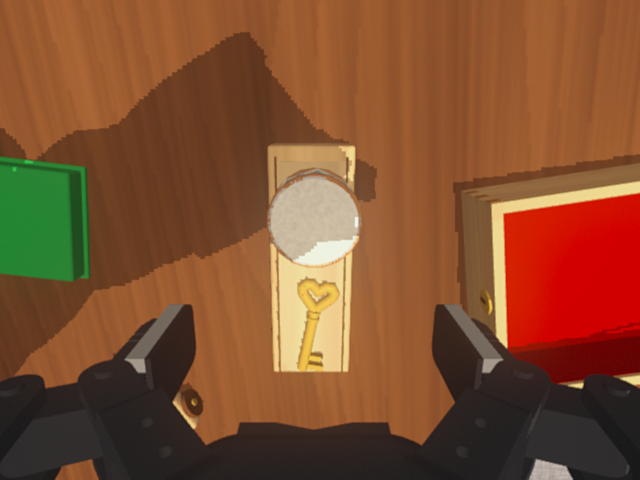

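Call:
apply_moves(plan=[0.7, 0, 1.5, 0, 1.3, -0.1, 4, 0, 1.3, -0.1, 7, 0, 1.3, -0.1, 9, 0, 1.3, -0.1, 10, 0])

```text
clock: 9.92
tool_pos: [0.4559, 0.3013, 0.0611]
tcp_rot: [-179.9, 0.1, 85.4]
force: [-0.2, -0.7, -0.5]
finger_gap: 0.0855
```

Call:
apply_moves(plan=[0, 0, 1, 0, 0, 0, 1.8, 0, 0, 0, 2.4, 0, 0, 0, 2.7, 0, 0, 0, 2.7, 0])

```text
clock: 10.33
tool_pos: [0.4567, 0.302, 0.0362]
tcp_rot: [-180.0, -0.0, 85.4]
force: [-0.4, 0.3, 0.5]
finger_gap: 0.0854
```

Call:
apply_moves(plan=[0, 0, 0, 0, 0, 0, 0, 0, 0, 0, 0, 0, 0, 0, 0, 0, 0, 0, 0, 0], hand=0.5)

```text
clock: 10.75
tool_pos: [0.4569, 0.3022, 0.037]
tcp_rot: [180.0, -0.0, 85.4]
force: [0.0, -0.8, 5.8]
finger_gap: 0.0572
```

Call:
apply_moves(plan=[0, 0, -0.3, 0, 0, 0, -0.8, 0, 0, 0, -2, 0, 0, 0, -3.5, 0, 0, 0, -5, 0], hand=0.4)

```text
clock: 11.17
tool_pos: [0.4566, 0.302, 0.0878]
tcp_rot: [-180.0, -0.0, 85.4]
force: [-0.1, -0.5, -1.0]
finger_gap: 0.0574
```

```bash
python3 - <<'E'
from h import *
s=robot.sense();print(s['clock'],s['tool_pos'],s['tcp_rot'],s['force'],s['finger_gap'])
for n in ('side','wrist'):
    P=cloud(grab(n,n+'7')).reshape(-1,3)
    for z0,z1 in((.034,.042),(.0425,.05),(.08,.095),(.095,.11),(.115,.13)):
        m=(abs(P[:,0]-.455)<.045)&(abs(P[:,1]-.26)<.1)&(P[:,2]>z0)&(P[:,2]<z1);q=P[m]
        if m.sum()>30:print(n,z0,m.sum(),np.median(q,0),q.min(0),q.max(0))
E
```

```text
11.1667 [0.45662085 0.30199294 0.08777601] [-1.79999539e+02 -4.68543396e-03  8.54152992e+01] [-0.08402654 -0.47046885 -1.01012507] 0.05743077769954838
side 0.034 1316 [0.44268456 0.30754554 0.03820001] [0.41472463 0.17174606 0.0340012 ] [0.48633316 0.34619877 0.04192791]
side 0.08 71 [0.44511967 0.32410571 0.09258053] [0.42020161 0.30701068 0.08634954] [0.48634263 0.33025235 0.09499099]
side 0.095 254 [0.44489586 0.32055914 0.10261209] [0.41250278 0.29849269 0.09505476] [0.49731472 0.33035961 0.10996563]
side 0.115 757 [0.45749718 0.30976814 0.12478243] [0.41280398 0.28281418 0.11515533] [0.49764959 0.33006813 0.12999708]
wrist 0.034 7604 [0.45747613 0.32994232 0.03755899] [0.42708332 0.3031849  0.03402698] [0.48787116 0.34805018 0.03995107]
wrist 0.08 295 [0.45812894 0.32958519 0.09343786] [0.42823773 0.30657562 0.09081916] [0.48616196 0.33215395 0.09498829]
wrist 0.095 3180 [0.45923066 0.3247513  0.10285544] [0.4149805  0.30578661 0.09501043] [0.49960817 0.33218996 0.10999893]
wrist 0.115 26955 [0.45711088 0.308763   0.12693434] [0.4148865  0.28024052 0.1150065 ] [0.49954092 0.33243502 0.1299985 ]
```

Call:
apply_moves(plan=[-1.5, 0.1, -1, 0, -4.5, 0.4, -2, 0, -8, 0.7, -3, 0, -11.5, 1, -3, 0, -15, 1.4, -3, 0])

```text
clock: 11.68
tool_pos: [0.4584, 0.1501, 0.1169]
tcp_rot: [180.0, -0.0, 85.5]
force: [0.9, -0.6, -1.2]
finger_gap: 0.0576
```

Call:
apply_moves(plan=[-3.5, 0.3, 0, 0, -7, 0.6, 0, 0, -10.5, 0.9, 0, 0, -13.5, 1.2, 0, 0, -15, 1.3, 0, 0])

```text
clock: 12.1
tool_pos: [0.4593, -0.003, 0.1164]
tcp_rot: [-180.0, 0.1, 85.2]
force: [0.3, -0.9, -1.0]
finger_gap: 0.0571
```

```bash
python3 - <<'E'
from h import *
for n in ('scene5','side5','side','wrist','scene'):
    P=cloud(load(n) if n[-1]=='5' else grab(n,n+'8')).reshape(-1,3)
    m=(abs(P[:,0]-.459)<.06)&(abs(P[:,1]+.018)<.06)&(P[:,2]>.0165)&(P[:,2]<.025);q=(P[m][:,:2]*1000).astype(np.float32)
    if len(q)>30: print(n,m.sum(),cv2.minAreaRect(q),q.min(0),q.max(0))
s=robot.sense();print(s['clock'],s['tool_pos'],s['tcp_rot'],s['force'],s['finger_gap'])
E
```

```text
scene5 1207 ((460.827392578125, -19.459636688232422), (85.83451080322266, 85.45410919189453), 0.747491180896759) [417.8562   -62.530163] [504.20932   23.695648]
side5 1136 ((458.6793212890625, -18.247074127197266), (84.9538345336914, 89.41044616699219), 1.3791635036468506) [415.6311   -62.607433] [501.33713  26.66272]
side 1130 ((458.4032897949219, -17.782840728759766), (88.0240249633789, 84.28630065917969), 89.99262237548828) [416.26364  -61.796093] [500.54453   26.234507]
wrist 7872 ((459.86602783203125, -9.067562103271484), (84.08883666992188, 68.71871948242188), 1.1161850690841675) [417.24042  -42.604248] [502.54422   26.042017]
scene 1205 ((460.43511962890625, -19.417251586914062), (85.59230041503906, 85.7483139038086), 1.4058054685592651) [417.76913  -62.943394] [503.1853    23.811481]
12.25 [ 4.59512566e-01 -6.87973167e-05  1.16383678e-01] [-1.79992930e+02  5.68001207e-03  8.52939158e+01] [ 0.90214729  0.48634776 -1.25030734] 0.057067829974802704
```

Call:
apply_moves(plan=[-0.8, 0.1, 1, 0, -1.6, 0.1, 3, 0, -1.7, 0.1, 5, 0, -1.7, 0.1, 7, 0, -1.7, 0.1, 8, 0])

```text
clock: 12.67
tool_pos: [0.4588, -0.0151, 0.0346]
tcp_rot: [-179.9, -0.0, 85.5]
force: [0.5, 0.0, -1.0]
finger_gap: 0.0575
```

Call:
apply_moves(plan=[0, 0, 0.4, 0, 0, 0, 0.8, 0, 0, 0, 1.1, 0, 0, 0, 1.2, 0, 0, 0, 1.2, 0])

```text
clock: 13.08
tool_pos: [0.4594, -0.0161, 0.0246]
tcp_rot: [180.0, -0.0, 85.4]
force: [0.4, -0.7, -0.7]
finger_gap: 0.0574
```

Call:
apply_moves(plan=[-0.1, 0, 0.1, 0, -0.1, 0, 0.2, 0, -0.1, 0, 0.3, 0, -0.1, 0, 0.4, 0, -0.1, 0, 0.5, 0])

```text
clock: 13.5
tool_pos: [0.4592, -0.0172, 0.0192]
tcp_rot: [-180.0, -0.0, 85.4]
force: [-1.1, 0.1, -1.2]
finger_gap: 0.0573
```

```bash
python3 - <<'E'
from h import *
s=robot.sense();print(s['clock'],s['tool_pos'],s['force'],s['finger_gap'])
for n in ('side','scene'):
    P=cloud(grab(n,n+'9')).reshape(-1,3)
    m=(abs(P[:,0]-.459)<.027)&(abs(P[:,1]+.018)<.06)&(P[:,2]>.052)&(P[:,2]<.062);q=P[m]
    print(n,m.sum(),np.median(q,0),q.min(0),q.max(0))
    m=(abs(P[:,0]-.459)<.04)&(abs(P[:,1]+.018)<.06)&(P[:,2]>.023)&(P[:,2]<.04);q=P[m]
    print(n,m.sum(),np.median(q,0),q.min(0),q.max(0))
E
```

```text
13.5 [ 0.4591645  -0.01719456  0.01924469] [-1.13860419  0.11996703 -1.16639706] 0.05732009192780956
side 393 [ 0.46007672 -0.01366519  0.0569316 ] [ 0.43200903 -0.04574753  0.05208479] [0.4859687  0.01173835 0.06170685]
side 216 [0.45279918 0.00316223 0.03105244] [ 0.41913752 -0.01651179  0.0230446 ] [0.49892093 0.02376279 0.03986995]
scene 331 [ 0.45793704 -0.00954291  0.05793621] [ 0.43255084 -0.04611179  0.05220396] [0.48591317 0.01044889 0.06138632]
scene 207 [0.47514433 0.0019868  0.02963171] [ 0.42089662 -0.05501544  0.02300681] [0.49894601 0.02336261 0.03996056]
```

Call:
apply_moves(plan=[0, 0, 0.04, 0, 0, 0, 0.08, 0, 0, 0, 0.1, 0, 0, 0, 0.1, 0, 0, 0, 0.1, 0])

```text
clock: 14.02
tool_pos: [0.4591, -0.0172, 0.0189]
tcp_rot: [180.0, 0.0, 85.4]
force: [-3.6, 1.3, 19.4]
finger_gap: 0.0574
```

Call:
apply_moves(plan=[0, 0, -0.05, 0, 0, 0, -0.05, 0, 0, 0, -0.05, 0, 0, 0, -0.05, 0, 0, 0, -0.05, 0])

```text
clock: 14.43
tool_pos: [0.4592, -0.0172, 0.019]
tcp_rot: [180.0, -0.0, 85.4]
force: [-1.1, -0.0, 7.4]
finger_gap: 0.0577
```

Call:
apply_moves(plan=[0, 0, 0, 0, 0, 0, 0, 0, 0, 0, 0, 0, 0, 0, 0, 0, 0, 0, 0, 0], hand=1)

```text
clock: 14.85
tool_pos: [0.4591, -0.0172, 0.0187]
tcp_rot: [-180.0, 0.0, 85.4]
force: [-0.0, 0.7, -0.1]
finger_gap: 0.0848
```

Call:
apply_moves(plan=[0, 0, -0.5, 0, 0, 0, -2, 0, 0, 0, -5, 0, 0, 0, -8, 0, 0, 0, -11, 0])

```text
clock: 15.27
tool_pos: [0.4587, -0.0172, 0.1304]
tcp_rot: [-180.0, 0.0, 85.4]
force: [-0.5, -0.1, -1.0]
finger_gap: 0.0854
```

Call:
apply_moves(plan=[2, -0.2, 0, 0, 5, -0.6, 0, 0.05, 8.5, -1.1, 0, 0.1, 12, -1.5, 0, 0.15, 15.5, -2, 0, 0.18], hand=0.4)

```text
clock: 15.68
tool_pos: [0.4513, 0.1405, 0.1292]
tcp_rot: [180.0, -0.0, 74.9]
force: [0.9, 0.7, -0.4]
finger_gap: 0.0342
```

```bash
python3 - <<'E'
from h import *
s=robot.sense();print(s['clock'],s['tool_pos'],s['tcp_rot'],s['force'],s['finger_gap'])
for n in ('side','scene','wrist'):
    P=cloud(grab(n,n+'10')).reshape(-1,3)
    m=(abs(P[:,0]-.459)<.04)&(abs(P[:,1]+.018)<.04)&(P[:,2]>.052)&(P[:,2]<.062);q=P[m]
    if len(q)>20:print(n,m.sum(),np.median(q,0),q.min(0),q.max(0))
    m=(abs(P[:,0]-.447)<.04)&(P[:,1]>.17)&(P[:,1]<.27)&(P[:,2]>.042)&(P[:,2]<.05);q=P[m]
    if len(q)>20:
        r=cv2.minAreaRect((q[:,:2]*1000).astype(np.float32));print('key',m.sum(),r,np.median(q[:,2]))
    m=(abs(P[:,0]-.451)<.045)&(P[:,1]>.15)&(P[:,1]<.37)&(P[:,2]>.034)&(P[:,2]<.041);q=P[m]
    if len(q)>20:
        r=cv2.minAreaRect((q[:,:2]*1000).astype(np.float32));print('dom',m.sum(),r,np.median(q[:,2]))
E
```

```text
15.6833 [0.45129164 0.1405491  0.12922268] [ 1.79993920e+02 -2.09714056e-02  7.49211322e+01] [ 0.9496635   0.72710423 -0.41242154] 0.03420595228577119
side 93 [ 0.43670077 -0.01714977  0.05671331] [ 0.42888486 -0.04785596  0.05221456] [0.47287366 0.01153309 0.06024166]
key 276 ((446.62237548828125, 223.10104370117188), (85.9835205078125, 48.90062713623047), 81.61275482177734) 0.04511021514567509
dom 2220 ((450.810546875, 259.1722717285156), (172.37387084960938, 59.79364776611328), 85.01707458496094) 0.03835444991123471
scene 478 [ 0.46046595 -0.01704841  0.05775586] [ 0.42951904 -0.04861698  0.05205926] [0.48694506 0.00925992 0.06161963]
key 290 ((449.8619689941406, 223.4543914794922), (90.52176666259766, 50.82498550415039), 83.72697448730469) 0.046164007629991455
dom 1989 ((451.8719177246094, 258.58282470703125), (170.01077270507812, 59.57307815551758), 85.08824157714844) 0.039392929045214964
key 3318 ((448.2217102050781, 217.99862670898438), (71.42268371582031, 30.199190139770508), 74.19022369384766) 0.04460299102565078
dom 17384 ((449.337890625, 231.3520965576172), (110.62818908691406, 58.207679748535156), 85.1305160522461) 0.0377136496504428
```

View pics/wrist10.png

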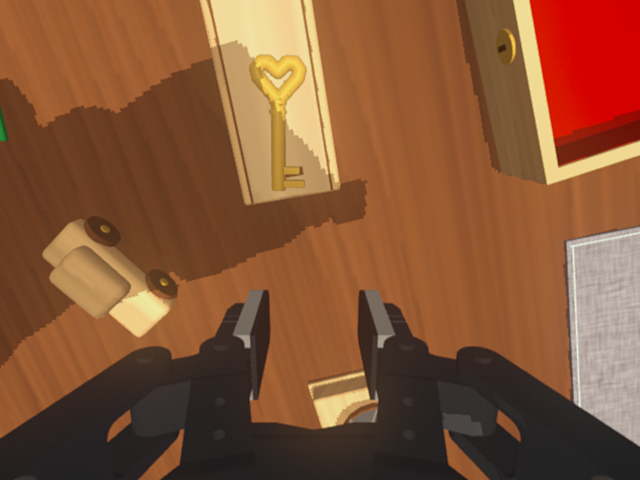

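Call:
apply_moves(plan=[2, -0.7, 0.5, 0, 4, -1.4, 1.5, 0, 6, -2, 2.5, 0, 6.7, -2.3, 3.5, 0, 6.7, -2.3, 4, 0])

```text
clock: 16.25
tool_pos: [0.4461, 0.2101, 0.0879]
tcp_rot: [-179.9, 0.0, 75.2]
force: [1.0, 0.4, -1.2]
finger_gap: 0.0342
```

Call:
apply_moves(plan=[0, 0, 1, 0, 0, 0, 2, 0, 0, 0, 2.5, 0, 0, 0, 3, 0, 0, 0, 3, 0])

```text
clock: 16.67
tool_pos: [0.4465, 0.2088, 0.058]
tcp_rot: [-180.0, 0.1, 75.1]
force: [0.1, 0.2, -0.3]
finger_gap: 0.0342
```

```bash
python3 - <<'E'
from h import *
s=robot.sense();print(s['clock'],s['tool_pos'],s['tcp_rot'],s['force'],s['finger_gap'])
grab('wrist','wrist11')
P=cloud(load('wrist11')).reshape(-1,3)
m=(abs(P[:,0]-.447)<.04)&(P[:,1]>.17)&(P[:,1]<.27)&(P[:,2]>.042)&(P[:,2]<.05);q=P[m]
r=cv2.minAreaRect((q[:,:2]*1000).astype(np.float32));print('key',m.sum(),r,np.median(q[:,2]))
a=cv2.imread('pics/wrist11.png')[200:440,160:480];cv2.imwrite('pics/w11.png',cv2.resize(a,(640,480)))
E
```

```text
16.6667 [0.44646754 0.20881704 0.05799011] [-1.79951997e+02  5.15403943e-02  7.50589338e+01] [ 0.07905909  0.22665282 -0.29571771] 0.034161961853984193
key 5309 ((453.3094482421875, 217.85906982421875), (72.58075714111328, 29.683094024658203), 84.38390350341797) 0.044556675525079636
```

View pics/w11.png

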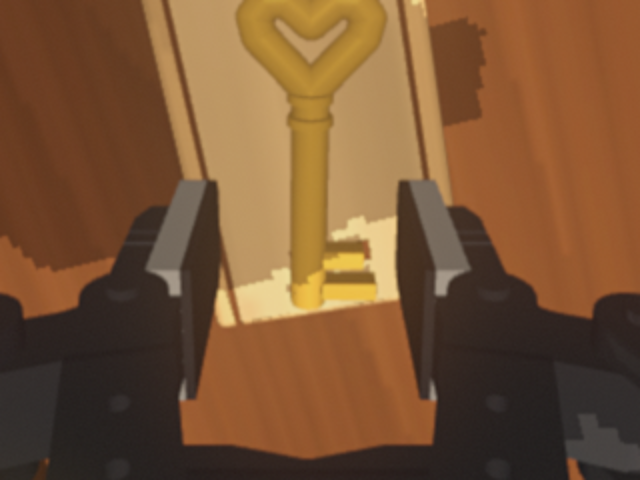

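Call:
apply_moves(plan=[0, 0, 0.6, 0, 0, 0, 1.2, 0, 0, 0, 1.6, 0, 0, 0, 1.75, 0, 0, 0, 1.75, 0])

```text
clock: 17.13
tool_pos: [0.4464, 0.2095, 0.0409]
tcp_rot: [-180.0, 0.0, 75.1]
force: [0.1, -0.1, 0.0]
finger_gap: 0.0343
```

Call:
apply_moves(plan=[0, 0, 0, 0, 0, 0, 0, 0, 0, 0, 0, 0, 0, 0, 0, 0, 0, 0, 0, 0], hand=0.02, newtons=30)

```text
clock: 17.55
tool_pos: [0.4467, 0.2096, 0.0414]
tcp_rot: [180.0, -0.0, 75.1]
force: [-0.2, 0.4, 2.4]
finger_gap: 0.0059
```

Call:
apply_moves(plan=[0, 0, 0, 0, 0, 0, 0, 0, 0, 0, 0.1, 0, 0, 0, 0.2, 0, 0, 0, 0.2, 0], hand=0.25)

```text
clock: 17.97
tool_pos: [0.4465, 0.2095, 0.0391]
tcp_rot: [-180.0, 0.0, 75.1]
force: [-0.1, -0.3, -0.2]
finger_gap: 0.0215
```

Call:
apply_moves(plan=[0, 0, 0, 0, 0, 0, 0, 0, 0, 0, 0, 0, 0, 0, 0, 0, 0, 0, 0, 0], hand=0.02)

```text
clock: 18.38
tool_pos: [0.4466, 0.2096, 0.0393]
tcp_rot: [-180.0, -0.0, 75.1]
force: [0.3, 0.2, -0.0]
finger_gap: 0.0066
```

Call:
apply_moves(plan=[0, 0, -0.2, 0, 0, 0, -0.6, 0, 0, 0, -1.5, 0, 0, 0, -3, 0, 0, 0, -4, 0])

```text
clock: 18.8
tool_pos: [0.4467, 0.2096, 0.0809]
tcp_rot: [180.0, -0.0, 75.1]
force: [0.3, 0.0, -0.3]
finger_gap: 0.0065
```

```bash
python3 - <<'E'
from h import *
s=robot.sense();print(s['clock'],s['tool_pos'],s['tcp_rot'],s['force'],s['finger_gap'],s['qpos'])
P=cloud(grab('wrist','wrist12')).reshape(-1,3)
m=(abs(P[:,0]-.447)<.05)&(P[:,1]>.2)&(P[:,1]<.28)&(P[:,2]>.06)&(P[:,2]<.095);q=P[m]
print(m.sum(),np.percentile(q,[5,50,95],axis=0))
a=cv2.imread('pics/wrist12.png')[200:440,160:480];cv2.imwrite('pics/w12.png',cv2.resize(a,(640,480)))
E
```

```text
18.8 [0.44674948 0.20959925 0.08085342] [ 1.79973812e+02 -2.47894943e-02  7.50959068e+01] [ 0.25602483  0.01913676 -0.2958036 ] 0.006470717735561739 [-29.71073446  48.20484043   1.57043072 110.81389753  -3.27009121
  20.98709355 -40.51519826]
6142 [[0.44143083 0.2068672  0.08395413]
 [0.4509619  0.23682664 0.08624616]
 [0.46607557 0.25167658 0.09163656]]
```

View pics/w12.png

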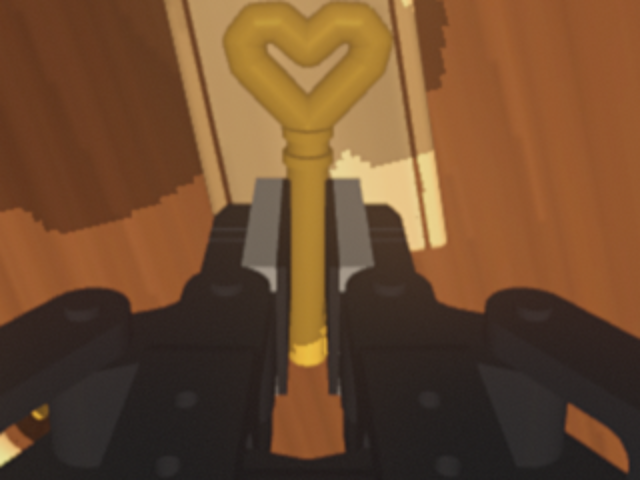

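Call:
apply_moves(plan=[0, 0, -2, 0.05, 0.6, 1.6, -4, 0.16, 1.5, 3.6, -6, 0.28, 2.4, 6, -6, 0.4, 3.3, 8.4, -6, 0.5])

```text
clock: 19.27
tool_pos: [0.5376, 0.2204, 0.1411]
tcp_rot: [180.0, -0.1, 46.1]
force: [-0.6, -0.2, -0.4]
finger_gap: 0.0067
```

```bash
cat > d.py <<'E'
import sys
from h import *
s=robot.sense();x,y,yaw=map(float,sys.argv[1:4]);a=np.radians(s['tcp_rot'][2]);d=np.array([x,y])-s['tool_pos'][:2]
print(s['clock'],s['tool_pos'],s['tcp_rot'],s['force'],s['qpos'][6])
print('tx',100*(d@[np.cos(a),np.sin(a)]),'ty',100*(d@[np.sin(a),-np.cos(a)]),'turn',a-np.radians(yaw))
E
python3 d.py .645 .230 3.8
python3 - <<'E'
from h import *
for n in('side','scene'):
    P=cloud(grab(n,n+'13')).reshape(-1,3)
    m=(abs(P[:,0]-.654)<.1)&(abs(P[:,1]-.23)<.1)&(P[:,2]>.047)&(P[:,2]<.059);q=(P[m][:,:2]*1000).astype(np.float32)
    # near wall outer edge line & side wall edges
    near=q[(q[:,0]<600)&(q[:,1]>165)&(q[:,1]<295)]; 
    ys=np.arange(170,290,10);lo=[near[abs(near[:,1]-v)<6,0].min() for v in ys];k=np.polyfit(ys,lo,1)
    print(n,'near edge x at y=230',np.polyval(k,230),'slope deg',np.degrees(np.arctan(k[0])))
    for sgn in(1,-1):
        w=q[(q[:,0]>600)&(q[:,0]<700)&(sgn*(q[:,1]-230)>40)]
        xs=np.arange(605,700,10);e=[sgn*(sgn*w[abs(w[:,0]-v)<6,1]).max() for v in xs];k=np.polyfit(xs,e,1);print(' side',np.polyval(k,654),np.degrees(np.arctan(k[0])))
E
```

```text
19.2667 [0.53761822 0.22044743 0.14109198] [ 1.79978978e+02 -1.45017863e-01  4.61428851e+01] [-0.6046815  -0.19323675 -0.3798015 ] -58.062723430322194
tx 8.128886564254447 ty 7.081115504288206 turn 0.7390227596275795
side near edge x at y=230 573.4867777791055 slope deg -4.480111812827517
 side 306.82394037420113 5.136302769104035
 side 153.40126635002372 2.9029974418544704
scene near edge x at y=230 574.2137990386889 slope deg -4.541036311442592
 side 305.4488555723249 4.409672574567629
 side 154.28972826408625 4.548752164826805
```

Call:
apply_moves(plan=[1, 1, 0, 0.09, 2.5, 2.4, 0, 0.18, 4, 3.8, 0, 0.27, 5.5, 5, 0, 0.36, 6.5, 6, 0, 0.45])

```text
clock: 19.78
tool_pos: [0.6252, 0.2259, 0.1393]
tcp_rot: [-180.0, 0.0, 20.5]
force: [-1.1, 0.7, 0.1]
finger_gap: 0.0064
```

Call:
apply_moves(plan=[0, 0, 0, 0.1, 0, 0, 0, 0.2, 0, 0, 0, 0.26, 0, 0, 0, 0.28, 0, 0, 0, 0.28])

```text
clock: 20.2
tool_pos: [0.6242, 0.2257, 0.1393]
tcp_rot: [-180.0, 0.0, 4.7]
force: [0.6, 0.7, -0.3]
finger_gap: 0.0061
```

```bash
python3 d.py .643 .2295 4.4
```

```text
20.2 [0.62419802 0.22573103 0.1392936 ] [-1.79999716e+02  2.43132649e-02  4.67618661e+00] [ 0.64083562  0.65994005 -0.32443717] -90.72364969990517
tx 1.904666178893849 ty -0.2223609348106928 turn 0.0048203656671491485
```

Call:
apply_moves(plan=[1, -0.1, 0.5, 0, 1.9, -0.2, 2, 0, 1.9, -0.2, 4, 0, 1.9, -0.2, 6, 0, 1.9, -0.2, 7.5, 0])

```text
clock: 20.62
tool_pos: [0.6427, 0.229, 0.0627]
tcp_rot: [-180.0, 0.1, 4.8]
force: [-0.2, 0.3, 0.0]
finger_gap: 0.0062
```

Call:
apply_moves(plan=[0, 0, 1.3, 0, 0, 0, 2.6, 0, 0, 0, 3.6, 0, 0, 0, 4.2, 0, 0, 0, 4.4, 0])

```text
clock: 21.03
tool_pos: [0.643, 0.2291, 0.0194]
tcp_rot: [180.0, 0.1, 4.7]
force: [0.4, 0.9, -0.4]
finger_gap: 0.0064
```

```bash
python3 d.py .643 .2295 4.4
```

```text
21.0333 [0.64304174 0.22906188 0.01942235] [1.79990698e+02 5.11408277e-02 4.65060958e+00] [ 0.38432903  0.8768874  -0.40488156] -89.29756288156436
tx -0.0006080748405684744 ty -0.044005892113269295 turn 0.004373962310129639
```

Now .0194; expected contact at about .0085.

Call:
apply_moves(plan=[0, 0, 0.3, 0, 0, 0, 0.6, 0, 0, 0, 0.8, 0, 0, 0, 0.95, 0, 0, 0, 1, 0])

```text
clock: 21.45
tool_pos: [0.6433, 0.2292, 0.0102]
tcp_rot: [-180.0, 0.0, 4.6]
force: [-0.6, 0.2, 0.2]
finger_gap: 0.0062
```

Call:
apply_moves(plan=[0, 0, 0.03, 0, 0, 0, 0.06, 0, 0, 0, 0.1, 0, 0, 0, 0.12, 0, 0, 0, 0.12, 0])

```text
clock: 21.87
tool_pos: [0.6433, 0.2292, 0.0091]
tcp_rot: [-180.0, 0.0, 4.6]
force: [-0.2, 0.1, -0.5]
finger_gap: 0.0061
```

Call:
apply_moves(plan=[0, 0, 0.03, 0, 0, 0, 0.06, 0, 0, 0, 0.09, 0, 0, 0, 0.12, 0, 0, 0, 0.12, 0])

```text
clock: 22.28
tool_pos: [0.6433, 0.2292, 0.0082]
tcp_rot: [-180.0, -0.0, 4.6]
force: [-2.0, 0.3, 5.5]
finger_gap: 0.0059
```

Call:
apply_moves(plan=[0, 0, 0, 0, 0, 0, 0, 0, 0, 0, 0, 0, 0, 0, 0, 0, 0, 0, 0, 0], hand=0.3)

```text
clock: 22.7
tool_pos: [0.6433, 0.2292, 0.0078]
tcp_rot: [180.0, 0.0, 4.6]
force: [-0.6, 1.1, -0.1]
finger_gap: 0.0256
```

Call:
apply_moves(plan=[0, 0, -0.3, 0, 0, 0, -1.5, 0, 0, 0, -4, 0, 0, 0, -7.5, 0, 0, 0, -11, 0])

```text
clock: 23.12
tool_pos: [0.643, 0.2289, 0.1199]
tcp_rot: [180.0, 0.0, 4.6]
force: [-0.9, 0.8, -0.0]
finger_gap: 0.026
```

```bash
python3 d.py .4515 .2588 85
python3 - <<'E'
from h import *
for n in('side','scene'):
    d=grab(n,n+'14')
a=cv2.imread('pics/side14.png')[160:380,70:330];b=cv2.imread('pics/scene14.png')[260:480,180:440]
cv2.imwrite('pics/c14.png',np.hstack([cv2.resize(a,(400,338)),cv2.resize(b,(400,338))]))
E
```

```text
23.1167 [0.64301084 0.22893828 0.11988836] [1.79980762e+02 2.53679117e-02 4.61488815e+00] [-0.90229966  0.81837346 -0.00774889] -91.1847889951354
tx -18.848735433567924 ty -4.51734717995699 turn -1.4029848713130297
```

View pics/c14.png

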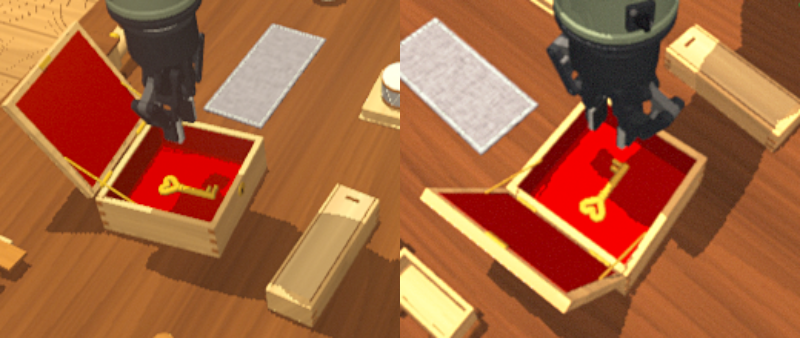

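Call:
apply_moves(plan=[-1, -0.2, -0.5, -0.05, -3, -0.7, -1, -0.15, -5, -1.2, -1, -0.27, -7, -1.7, -1, -0.39, -9, -2.2, -1, -0.5], hand=1)

```text
clock: 23.63
tool_pos: [0.5509, 0.244, 0.129]
tcp_rot: [180.0, -0.1, 33.6]
force: [1.2, 0.2, -0.7]
finger_gap: 0.084
```

Call:
apply_moves(plan=[-2, -1.8, 0, -0.12, -4, -3.6, 0, -0.24, -6, -5.4, 0, -0.36, -7, -6.2, 0, -0.48, -7.5, -6.7, 0, -0.55])

```text
clock: 24.05
tool_pos: [0.4509, 0.2591, 0.1291]
tcp_rot: [-180.0, -0.0, 65.3]
force: [-0.1, -0.2, -0.6]
finger_gap: 0.0852
```

Call:
apply_moves(plan=[0, 0, 0, -0.12, 0, 0, 0, -0.24, 0, 0, 0, -0.32, 0, 0, 0, -0.35, 0, 0, 0, -0.35])

```text
clock: 24.47
tool_pos: [0.4526, 0.2585, 0.1285]
tcp_rot: [180.0, -0.0, 84.8]
force: [0.0, -0.3, 0.5]
finger_gap: 0.0854
```

```bash
python3 - <<'E'
from h import *
for n in('side14','scene14','side','scene','wrist'):
    d=load(n) if n[-1]=='4' else grab(n,n+'15');P=cloud(d).reshape(-1,3)
    m=(abs(P[:,0]-.451)<.045)&(P[:,1]>.15)&(P[:,1]<.37)&(P[:,2]>.034)&(P[:,2]<.043);q=P[m]
    print(n,m.sum(),cv2.minAreaRect((q[:,:2]*1000).astype(np.float32)))
    c=d['frame'].reshape(-1,3).astype(int);m=(P[:,0]>.58)&(P[:,0]<.74)&(P[:,1]>-.14)&(P[:,1]<.11)&(P[:,2]<.015)&(c.max(1)-c.min(1)<35)&(c.min(1)>90);q=P[m]
    if len(q)>500:print(' mat',cv2.minAreaRect((q[:,:2]*1000).astype(np.float32)))
E
python3 d.py .4515 .2588 85
```

```text
side14 2618 ((450.7052001953125, 259.2724304199219), (173.04278564453125, 59.2573127746582), 85.26738739013672)
 mat ((656.673583984375, -9.971954345703125), (204.30360412597656, 91.43233489990234), 87.36285400390625)
scene14 2528 ((452.0892333984375, 258.1947937011719), (170.45639038085938, 60.33149719238281), 85.29057312011719)
 mat ((659.57177734375, -9.490257263183594), (201.03382873535156, 90.0318832397461), 87.76505279541016)
side 2580 ((451.08416748046875, 259.4608154296875), (171.58131408691406, 59.800533294677734), 85.03773498535156)
 mat ((663.7732543945312, 7.6121063232421875), (169.67599487304688, 81.11669158935547), 86.26256561279297)
scene 2483 ((451.55902099609375, 258.53875732421875), (169.7808074951172, 60.6416015625), 85.3383560180664)
 mat ((659.4257202148438, -9.529647827148438), (200.85240173339844, 90.20647430419922), 87.93216705322266)
wrist 25830 ((451.958251953125, 261.2040710449219), (169.87864685058594, 58.18177795410156), 85.13716888427734)
 mat ((631.56201171875, 36.17668914794922), (21.398332595825195, 34.13621139526367), 82.88384246826172)
24.6167 [0.4524555  0.25869008 0.12812143] [ 1.79984999e+02 -3.04899851e-03  8.47021565e+01] [-0.28991204 -0.93019497  0.4439438 ] -37.51856100766229
tx 0.0021227196187120663 ty -0.09615717906762739 turn -0.005198350304338906
```

Call:
apply_moves(plan=[0, -0.1, 1, -0.01, 0, -0.1, 3, -0.01, 0, -0.1, 5.5, -0.01, 0, -0.1, 7.5, -0.01, 0, -0.1, 8.5, -0.01])

```text
clock: 25.03
tool_pos: [0.4507, 0.2584, 0.041]
tcp_rot: [-179.9, 0.1, 85.3]
force: [-0.4, -0.1, 0.2]
finger_gap: 0.0853
```

Call:
apply_moves(plan=[0, 0, 1.2, 0, 0, 0, 2.4, 0, 0, 0, 3.3, 0, 0, 0, 3.9, 0, 0, 0, 3.9, 0])

```text
clock: 25.45
tool_pos: [0.4511, 0.2586, 0.0031]
tcp_rot: [-179.9, 0.0, 85.4]
force: [-0.6, -0.8, -0.2]
finger_gap: 0.0859
```

Call:
apply_moves(plan=[0, 0, 0, 0, 0, 0, 0, 0, 0, 0, 0, 0, 0, 0, 0, 0, 0, 0, 0, 0], hand=0.5, newtons=60)

```text
clock: 25.87
tool_pos: [0.4519, 0.259, 0.0048]
tcp_rot: [179.9, -0.0, 85.4]
force: [-0.5, -0.8, 9.2]
finger_gap: 0.0572
```

Call:
apply_moves(plan=[0, 0, -0.4, 0, 0, 0, -1.5, 0, 0, 0, -3.5, 0, 0, 0, -6, 0, 0, 0, -8, 0], hand=0.4)

```text
clock: 26.28
tool_pos: [0.4513, 0.2587, 0.0861]
tcp_rot: [180.0, -0.0, 85.4]
force: [0.8, 0.9, -5.0]
finger_gap: 0.057
```

Call:
apply_moves(plan=[-0.8, 0.7, -1.5, 0, -2.4, 2.1, -3, 0, -4.5, 4, -4, 0, -6.7, 6.1, -4, 0, -9, 8.1, -4, 0])

```text
clock: 26.7
tool_pos: [0.5258, 0.1616, 0.1256]
tcp_rot: [179.9, -0.0, 85.4]
force: [0.2, -0.1, -5.3]
finger_gap: 0.0571
```

Call:
apply_moves(plan=[-2.5, 2.3, 0, 0, -5, 4.5, 0, -0.01, -7.5, 6.8, 0, -0.02, -10, 9, 0, -0.03, -12, 10.8, 0, -0.04])

```text
clock: 27.12
tool_pos: [0.6238, 0.0314, 0.1249]
tcp_rot: [180.0, 0.1, 87.6]
force: [-0.2, -0.1, -5.8]
finger_gap: 0.0571
```

Call:
apply_moves(plan=[-1.5, 1.3, 0, 0, -2.8, 2.4, 0, 0, -3.8, 3.2, 0, 0, -4, 3.5, 0, 0, -4, 3.5, 0, 0])

```text
clock: 27.53
tool_pos: [0.6563, -0.0076, 0.1243]
tcp_rot: [-180.0, 0.0, 87.6]
force: [-1.0, 0.5, -4.5]
finger_gap: 0.0571
```

```bash
python3 d.py .658 -.0097 87.7; python3 - <<'E'
from h import *
s=robot.sense();T=s['tool_pos'];print(s['finger_gap'])
for n in('side','scene'):
    d=grab(n,n+'16');P=cloud(d).reshape(-1,3)
    for z0,z1 in((.105,.118),(.12,.165)):
        m=(abs(P[:,0]-T[0])<.05)&(abs(P[:,1]-T[1])<.11)&(P[:,2]>z0)&(P[:,2]<z1);q=P[m]
        if len(q):print(n,m.sum(),q.min(0),q.max(0))
    m=(abs(P[:,0]-T[0])<.04)&(abs(P[:,1]-T[1])>.045)&(abs(P[:,1]-T[1])<.11)&(P[:,2]>.145)&(P[:,2]<.168);q=P[m]
    print(' top',len(q),np.median(q[:,2]),cv2.minAreaRect((q[:,:2]*1000).astype(np.float32)))
E
```

```text
27.5333 [ 0.656298   -0.00763523  0.12427228] [-1.79985918e+02  1.56293510e-02  8.76492133e+01] [-0.96813059  0.53850927 -4.47118372] -8.396940604406025
tx -0.19932214904380008 ty 0.17852601114897965 turn -0.0008863948270028121
0.057088155766442515
side 1893 [ 0.61096598 -0.09207736  0.12008801] [0.69796707 0.0822719  0.16498579]
 top 595 0.15709703117867635 ((653.3117065429688, -4.5665130615234375), (171.18048095703125, 59.02748107910156), 87.03168487548828)
scene 2719 [ 0.61344328 -0.09168446  0.12009848] [0.69804161 0.08069154 0.16497234]
 top 1005 0.15851065509498286 ((655.9085693359375, -5.628913879394531), (171.06942749023438, 58.08353042602539), 87.96376037597656)
```

Call:
apply_moves(plan=[-0.1, 0.1, 1, 0, -0.3, 0.2, 3, 0, -0.3, 0.2, 5.5, 0, -0.3, 0.2, 8, 0, -0.3, 0.2, 9.5, 0])

```text
clock: 28.05
tool_pos: [0.6567, -0.0094, 0.0258]
tcp_rot: [-179.8, -0.0, 87.8]
force: [0.5, -1.0, -5.0]
finger_gap: 0.0573
```

Call:
apply_moves(plan=[0, 0, 0.3, 0, 0, 0, 0.6, 0, 0, 0, 0.9, 0, 0, 0, 0.9, 0, 0, 0, 0.9, 0])

```text
clock: 28.47
tool_pos: [0.6586, -0.01, 0.0206]
tcp_rot: [179.9, -0.0, 87.7]
force: [0.7, 0.1, -4.6]
finger_gap: 0.0571
```

```bash
cat > b.py <<'E'
from h import *
import sys
s=robot.sense();T=s['tool_pos'];print(s['clock'],T,s['tcp_rot'],s['force'],s['finger_gap'])
tag=sys.argv[1];z=float(sys.argv[2])
for n in('side','scene'):
    d=grab(n,n+tag);P=cloud(d).reshape(-1,3)
    m=(abs(P[:,0]-T[0])<.036)&(abs(P[:,1]-T[1])>.045)&(abs(P[:,1]-T[1])<.11)&(P[:,2]>z-.004)&(P[:,2]<z+.006);q=P[m]
    print(n,'top',len(q),np.median(q[:,2]),cv2.minAreaRect((q[:,:2]*1000).astype(np.float32)))
    c=d['frame'].reshape(-1,3).astype(int);m=(P[:,0]>.58)&(P[:,0]<.74)&(P[:,1]>-.14)&(P[:,1]<.11)&(P[:,2]<.012)&(c.max(1)-c.min(1)<35)&(c.min(1)>80);q=P[m]
    print(' mat',len(q),cv2.minAreaRect((q[:,:2]*1000).astype(np.float32)))
E
python3 b.py 17 .0495
```

```text
28.4667 [ 0.65857598 -0.01003748  0.02064562] [ 1.79943569e+02 -2.02466385e-03  8.77086700e+01] [ 0.66239911  0.05378065 -4.57695578] 0.057096134465766134
side top 394 0.053369520162015904 ((657.1586303710938, -5.453010559082031), (166.39549255371094, 60.8306884765625), 87.94621276855469)
 mat 954 ((656.4409790039062, -10.278160095214844), (205.95208740234375, 91.05667114257812), 86.70746612548828)
scene top 499 0.05435510547378697 ((657.9304809570312, -9.612831115722656), (171.42636108398438, 58.05072784423828), 87.50025177001953)
 mat 1243 ((658.9271240234375, -10.101646423339844), (200.6125030517578, 91.4371337890625), 87.87625885009766)
```

Call:
apply_moves(plan=[-0.05, 0, 0.3, 0, -0.05, 0, 0.6, 0, -0.05, 0, 0.9, 0, -0.05, 0, 1.05, 0, -0.05, 0, 1.15, 0])

```text
clock: 28.98
tool_pos: [0.658, -0.0106, 0.0079]
tcp_rot: [-180.0, 0.0, 87.7]
force: [-1.4, 0.4, -4.3]
finger_gap: 0.057
```

Call:
apply_moves(plan=[0, 0, 0.02, 0, 0, 0, 0.05, 0, 0, 0, 0.08, 0, 0, 0, 0.1, 0, 0, 0, 0.1, 0])

```text
clock: 29.4
tool_pos: [0.6582, -0.0106, 0.0079]
tcp_rot: [180.0, -0.0, 87.7]
force: [-3.9, 1.1, 4.7]
finger_gap: 0.0574
```

Call:
apply_moves(plan=[0, 0, 0, 0, 0, 0, 0, 0, 0, 0, 0, 0, 0, 0, 0, 0, 0, 0, 0, 0], hand=1)

```text
clock: 29.82
tool_pos: [0.6583, -0.0106, 0.0074]
tcp_rot: [180.0, -0.0, 87.7]
force: [0.2, 0.6, -0.4]
finger_gap: 0.085
```

Call:
apply_moves(plan=[0, 0, -0.5, 0, 0, 0, -2, 0, 0, 0, -5, 0, 0, 0, -8.5, 0, 0, 0, -12, 0])

```text
clock: 30.23
tool_pos: [0.658, -0.0106, 0.13]
tcp_rot: [180.0, -0.0, 87.7]
force: [0.6, -0.5, 0.5]
finger_gap: 0.0854
```

Call:
apply_moves(plan=[0, -1, -2, 0, 0, -3, -5, 0, 0, -6, -8, 0, 0, -9, -10, 0, 0, -11, -10, 0])

```text
clock: 30.65
tool_pos: [0.5472, -0.0061, 0.2325]
tcp_rot: [179.7, -0.0, 87.7]
force: [0.9, 0.6, 0.6]
finger_gap: 0.0855
```

```bash
python3 - <<'E'
from h import *
s=robot.sense();print(s['clock'],s['tool_pos'],s['force'])
for n in('side','scene'):
    d=grab(n,n+'18');P=cloud(d).reshape(-1,3);c=d['frame'].reshape(-1,3).astype(int)
    m=(abs(P[:,0]-.658)<.04)&(abs(P[:,1]+.01)<.11)&(P[:,2]>.036)&(P[:,2]<.047);q=P[m]
    print(n,'top',len(q),np.median(q[:,2]),cv2.minAreaRect((q[:,:2]*1000).astype(np.float32)))
    m=(P[:,0]>.58)&(P[:,0]<.74)&(P[:,1]>-.14)&(P[:,1]<.11)&(P[:,2]<.012)&(c.max(1)-c.min(1)<35)&(c.min(1)>80);q=P[m]
    print(' mat',len(q),cv2.minAreaRect((q[:,:2]*1000).astype(np.float32)))
    for k,(x,y,z0,z1) in dict(cup=(.653,-.218,.05,.06),doll=(.54,.456,.03,.09),drum=(.459,-.018,.052,.062),pengtop=(.457,-.239,.09,.115)).items():
        m=(np.hypot(P[:,0]-x,P[:,1]-y)<.045)&(P[:,2]>z0)&(P[:,2]<z1);q=P[m]
        if len(q):print(' ',k,len(q),cv2.minEnclosingCircle((q[:,:2]*1000).astype(np.float32)),q[:,2].max())
E
```

```text
30.65 [ 0.54724696 -0.00614784  0.23248185] [0.90834467 0.59777361 0.61646566]
side top 1494 0.04142921908100711 ((656.1549072265625, -8.508316040039062), (173.7609405517578, 62.64728927612305), 87.98312377929688)
 mat 693 ((657.8018188476562, -9.256095886230469), (203.06031799316406, 92.74763488769531), 88.49313354492188)
  cup 172 ((655.6525268554688, -215.64089965820312), 34.526893615722656) 0.0598998819476555
  doll 688 ((538.3212890625, 457.42449951171875), 20.89019012451172) 0.07963425827623372
  drum 451 ((458.6849670410156, -18.492876052856445), 30.60700035095215) 0.061713065149338164
  pengtop 131 ((452.5662841796875, -231.98117065429688), 19.686805725097656) 0.10872587955342661
scene top 2460 0.04266339976405731 ((657.3695068359375, -9.824722290039062), (171.0296630859375, 59.22203063964844), 87.79954528808594)
 mat 1234 ((659.4561767578125, -9.112602233886719), (199.89280700683594, 90.27200317382812), 87.95379638671875)
  cup 268 ((654.8681030273438, -218.9005889892578), 31.768083572387695) 0.05986191090377002
  doll 758 ((542.1178588867188, 455.0809631347656), 20.997865676879883) 0.08075280051859934
  drum 475 ((459.41217041015625, -19.073976516723633), 29.784196853637695) 0.06109324473506417
```

View pics/scene18.png

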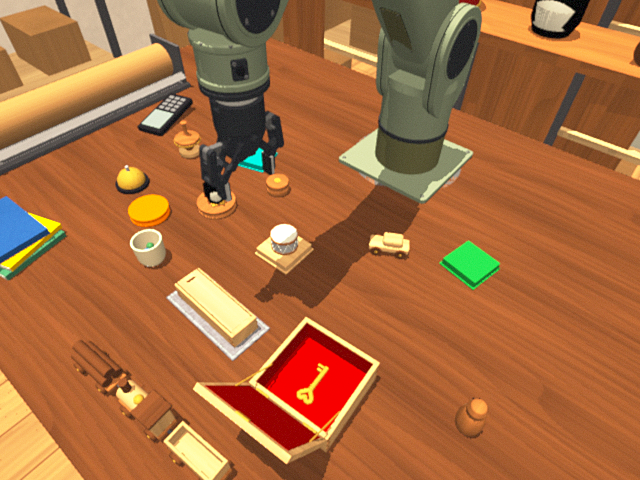

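```bash
python3 -c "
from h import *
print(robot.job_done())"
```

```text
the job is handed in; nothing more can be done
None
```

I took the pile apart in the order asked and handed the job in at about 30.7 s, with the gripper open and clear of everything. The four things were lowered until the force rose, then released.

- **Penguin:** it stands upright on the wooden plinth. Soon after release, circle fits near its base put it 1–5 mm from the plinth's middle. The 5 mm fit gave too large a radius, so I trust the smaller ones. At the end only the side camera saw it clearly, its top at the right height.
- **Drum:** it stands upright on the pine block, within about 1 mm of the middle.
- **Key:** it lies flat inside the keepsake box.
- **Domino box:** it lies lengthwise along the mat, about 2 mm off centre across it and under 1 mm along it. The angle agrees to within about 0.5 degrees.
- **Cup and doll:** the doll reads within 1 mm of its first position. The two cameras disagree on the cup, with the side camera showing about 4–5 mm of movement and the scene camera about 1 mm. Nothing went near it, so I take this as measurement noise.

Forces I read at the end of each move stayed under 20 N.

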